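# Hang the ball-pein hammer in its bench ring

### The job

Take the steel ball-pein hammer out of the wooden kit block and hang it in the steel ring holder on the bench: feed its handle at least halfway down through the ring before you let go, so that it ends up hanging upright in the ring with its head caught on top. Leave the rubber mallet and the T-handle wrench standing in the block.

Things in the scene. Friction and masses are not known exactly. Their poses are not given: they have to be found in the camera images.
- hammer: Stubby ball-pein hammer standing loosely, head up, in a well of the wooden block. Origin: centre of the handle's butt; z up the handle to the head. Wooden handle 24 mm diameter. Steel head: underside at z = 118 mm, top at 144 mm; 96 mm long along its x, 24 mm wide (26 at the ends), flat sides facing +y and -y. Butt 10 mm above the bench. Neighbour tools stand 100 mm off, along about its y.
- holder: Steel ring holder fixed to the bench. Origin: on the bench straight below the ring's centre; z up. Level ring 50 mm inner, 64 mm outer diameter, 14 mm high, top face 135 mm above the bench, open below to an 8 mm base plate: the hung hammer's butt is 17 mm above the bench. Arm and post (71 mm off along +x) end 5 mm below the ring's top: the head may lie in any direction.
- mallet: Rubber mallet in another well, to be left: same handle, black barrel head 52 mm diameter, 88 mm long along its x, top 178 mm above the bench. Origin: centre of the butt; z up. The fixed wooden block is 100 x 300 x 70 mm high with three wells 100 mm apart in a row, 34 mm wide, 60 mm deep, floor 10 mm above the bench. Heads lie across the block within 12 degrees; which tool is where varies.
- wrench: Steel T-handle socket wrench in the remaining well, to be left: 24 mm socket at the foot, 12 mm shaft, 13 mm thick cross bar 100 mm long along its x, top 154 mm above the bench. Origin: centre of the foot; z up.

How it is judged (in metres and radians):
On the way, in this order (a step that is already met when the one before it is completed fails the run):
1. the hammer is gripped and lifted out of the block (height (world z) of hammer above 0.08 m and contact force between the fingers and hammer above 1 N), for 0.1 s.
2. still gripped, the handle is about halfway down through the ring (butt 55 mm or more below its top face) (horizontal distance between hammer and holder below 0.035 m and z of hammer in the frame of holder below 0.08 m and contact force between the fingers and hammer above 1 N), for 0.05 s.
At the end, for the whole second after the job is handed in: The hammer hangs at rest in the ring by its head: butt 7 to 30 mm above the bench and within 35 mm of the ring's axis, handle within 15 degrees of upright; mallet and wrench still stand in their wells (moved less than 30 mm) (horizontal distance between hammer and holder below 0.035 m and z of hammer in the frame of holder between 0.007 and 0.03 m and angle between hammer's own z axis and vertical below 0.26 rad and linear speed of hammer below 0.03 m/s and angular speed of hammer below 0.3 rad/s and distance of each of mallet, wrench from where it was at the start of the episode below 0.03 m); the robot touches nothing.
It fails at once if the mallet is taken out of its well (distance of mallet from where it was at the start of the episode above 0.03 m).
It fails at once if the wrench is taken out of its well (distance of wrench from where it was at the start of the episode above 0.03 m).
It also fails if it takes over 40 s, if anything falls off the work surface, if the arm or the gripper's body presses on something with over 40 N, if the wrist force passes 120 N, or if a joint passes its speed limit or range.

### The arm

A 6-joint arm with a two-finger parallel gripper is mounted at the origin on the work surface. World frame = base frame: x ahead of the robot, y to its left, z up, the work surface at z = 0. Lengths are in mm, angles in degrees, forces in N, time in s.
With the tool pointing down it reaches from about 200 to 875 mm from the base axis. Payload 3.4 kg.
Tool frame: the origin (TCP) lies where the fingers leave the gripper's body, on its centre line; the fingertips stand 97 mm ahead of it and the grasp point (between the pads) lies 78 mm ahead of it; z points along the fingers, y is the line along which they close (so a half turn about z gives the same grasp; the last joint's range is limited). The gripper opens to 94 mm and grips with 3 to 60 N. Pads are 16 mm wide; open, the fingers measure 119 mm over their backs; the gripper's body (75 mm by 177 mm) begins 78 mm behind the grasp point.
Start: joints at [-74.485, 15.808, 86.224, -0, 77.962, -6.933], TCP at [219.565, -531.457, 302.693] pointing down, gripper open.
Joint ranges: [-165.64, 165.64], [-43.16, 119.46], [12.63, 154.43], [-67.54, 247.53], [6.08, 155.33], [-154.97, 154.97]. Speed limits (degrees/s): [147.25, 147.25, 180, 180, 180, 180].

### API

Orientations are given as [roll, pitch, yaw] about the fixed x, y, z axes, in that order (R = Rz(yaw) Ry(pitch) Rx(roll)).
In Python, from rig import robot, optics, status, job gives the robot as it stands (robot), with the cameras (optics), the readings (status) and the job (job).
- The arm moves only by the tool pendant, called after "Emit:" in YAML: its name, and indented under it one key for each argument. Schema: {"type":"object","properties":{"rows":{"type":"array","items":{"type":"number"},"minItems":7,"maxItems":70},"squeeze":{"type":"number"},"only":{"type":"string"},"quiet":{"type":"boolean"},"lines":{"type":"string"}},"required":["rows"],"additionalProperties":false}. rows is one flat list of numbers that holds 1 to 10 rows one after another, with no inner brackets; each row has 7 numbers: dx, dy, dz in shares of the most that a row can go, 1 being 62.5 mm, then a rotation vector rx, ry, rz in parts of the range, where 1.0 means 120 degrees, then the opening from 0.0 (shut) to 1.0 (fully open); each row shifts and turns the commanded pose from where the row before left it, along the tool's axes as they then stand; what a row does not reach is not made up. A row lasts 1/8 s, in which the tool goes at most 62.5 mm and 10.7 degrees, less where a joint would pass 70% of its speed; a pose out of reach is approached as far as the arm can. The fingers move at their own pace and stop on an object; squeeze is the grip in N (left out, the last holds). Time passes only in rows, so rows that do not move let the fingers close. The tool returns the time, the measured TCP pose, the force, the opening and the grip force at its end. only (a regular expression) keeps the lines of the reply that match it, lines (a string "A,B") keeps lines A to B, and quiet returns only ok. Shift and turn numbers lie between -1 and 1, and a call with a number outside is refused. Input that does not fit is refused with a message, and nothing moves.
- status.get_state(): the state, without advancing time (a new reading comes with each control period).
- optics.camera(name): name is "side" or "top"; returns a dict with "frame" (480x640x3 uint8, red, green, blue), "mtx" (3x3 intrinsics, pixels), "dist_coeffs" ([k1, k2, p1, p2, k3] as OpenCV has them; the pictures are not rectified), "R" (3x3) and "t" (3): a world point X has camera coordinates R X + t. Camera axes: x right, y down, z forward; pixel columns grow to the right and rows downward; lengths in mm; the calibration is good to about 2 mm. A picture is of the moment at which its call begins. There is no depth.
- job.hand_in(): hands the job in; it is judged then, once.
The state is a dict: "clock": time; "joints": joint angles; "qvel": joint speeds; "joint_efforts": joint torques, N m; "tool_pos": TCP position; "tcp_rot": TCP orientation; "contact_force": force on the tool from outside, world axes, zero at the start; "ft_torque": the same for the moment, N m; "opening": opening from 0.0 (shut) to 1.0 (fully open); "gripper_force": force on a finger pad.
Only numpy, scipy, OpenCV 4.12 (cv2) and the standard library are available. Lean on these libraries where they do the work, as an engineer would, in place of code of your own. Each camera call takes 0.05 s, during which the arm holds its last target. There are 200 camera calls.

## Working session

There is one attempt and no reset: what is moved stays moved. The work goes in short steps, Python scripts to look and compute and a tool call to move; the robot and the scene stay as the last step left them, time stands still between calls to the robot, and variables do not carry over. Pictures are saved under pics/ and viewed, at most 10 in all, crops included, and the job is handed in when it is done.

```bash
ls; mkdir -p pics
```

Run:
```python
from rig import robot, optics, status, job
import cv2
for n in("side","top"):
    c=optics.camera(n); cv2.imwrite(f"pics/{n}0.png",c["frame"][:,:,::-1])
    print(n,c["mtx"].tolist(),c["dist_coeffs"],c["R"].tolist(),c["t"])
print(status.get_state())
```

```text
pics
rig.py
side [[443.3604666049489, 0.0, 322.3376828511716], [0.0, 443.3604666049489, 244.34454147759783], [0.0, 0.0, 1.0]] [-0.03057718  0.          0.          0.          0.        ] [[-0.9909424582064488, 0.13322233525775176, -0.016877615715262292], [0.11426268841015146, 0.770462008425023, -0.6271621254595691], [-0.07054844123753218, -0.6234100600424659, -0.7787058587661992]] [ 530.09708498    3.23150282 1036.79617222]
top [[534.3193268567302, 0.0, 327.6692574043792], [0.0, 534.3193268567302, 249.29220048564403], [0.0, 0.0, 1.0]] [-0.14181313  0.          0.          0.          0.        ] [[-0.025005986295734486, -0.9996749145966745, 0.004976522431274731], [-0.9893495314976877, 0.024033036358257043, -0.14356154669238055], [0.14339527598454357, -0.00851341820505353, -0.9896288781840303]] [-25.18608342 540.59278221 940.32481385]
{'clock': 0.1, 'joints': array([-7.44848014e+01,  1.58435788e+01,  8.62849495e+01, -1.86687606e-03,
        7.79623741e+01, -6.93184264e+00]), 'qvel': array([-0.06675073, -0.14006111, -0.2395092 , -0.0007063 , -0.02861013,
        0.06157303]), 'joint_efforts': array([ 1.36128001e-03, -4.05454659e+01, -2.37778151e+01,  7.02100969e-02,
        2.98555323e-02, -4.75965260e-05]), 'tool_pos': array([ 219.45685045, -531.11131172,  301.91628233]), 'tcp_rot': array([-1.79909542e+02, -9.15901103e-03,  2.24474248e+01]), 'contact_force': array([ 0.13750897, -0.18479004,  0.52425001]), 'ft_torque': array([ 0.01719978, -0.01395969, -0.02992657]), 'gripper_force': 0.0, 'opening': 1.0017752246740157}
```

View pics/side0.png

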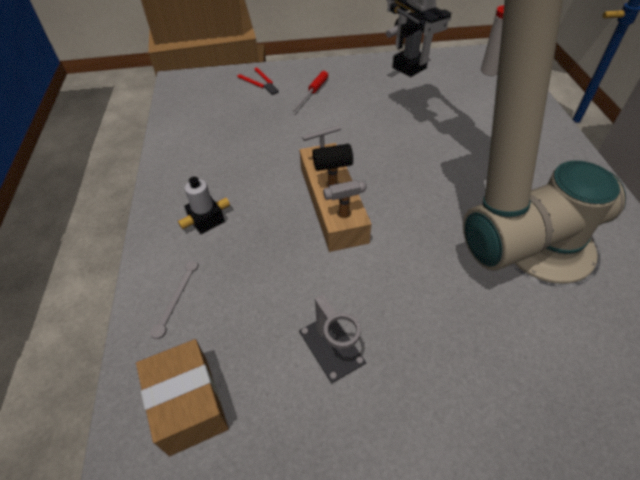

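View pics/top0.png

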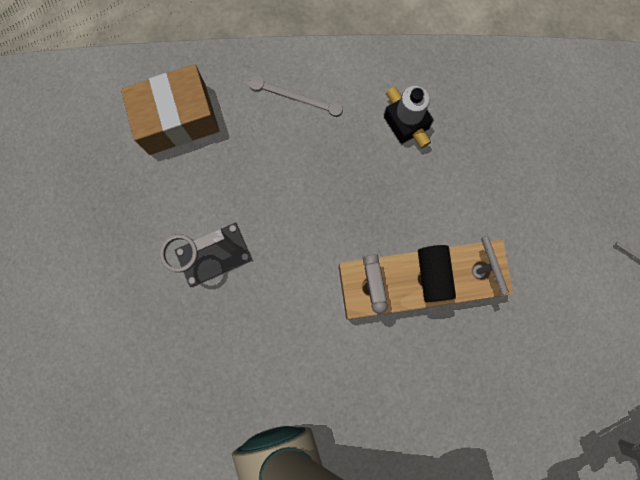

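The top view shows the hammer head at about (375,283), the mallet at (437,273), the wrench bar at (494,265) and the ring at (179,253). The side view shows the hammer head at about (344,189) and the ring at (343,330). I'll enlarge both next.

Run:
```python
import cv2,numpy as np
t=cv2.imread("pics/top0.png"); s=cv2.imread("pics/side0.png")
r=lambda im,x,y:cv2.resize(im[y:y+75,x:x+100],(400,300),interpolation=cv2.INTER_CUBIC)
# x4 crops; origins: top hammer(330,240) top ring(150,215); side hammer(295,160), side ring(290,295)
cv2.imwrite("pics/crop0.png",np.vstack([np.hstack([r(t,330,245),r(t,150,215)]),np.hstack([r(s,295,165),r(s,290,300)])]))
```

```text
(no output)
```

View pics/crop0.png

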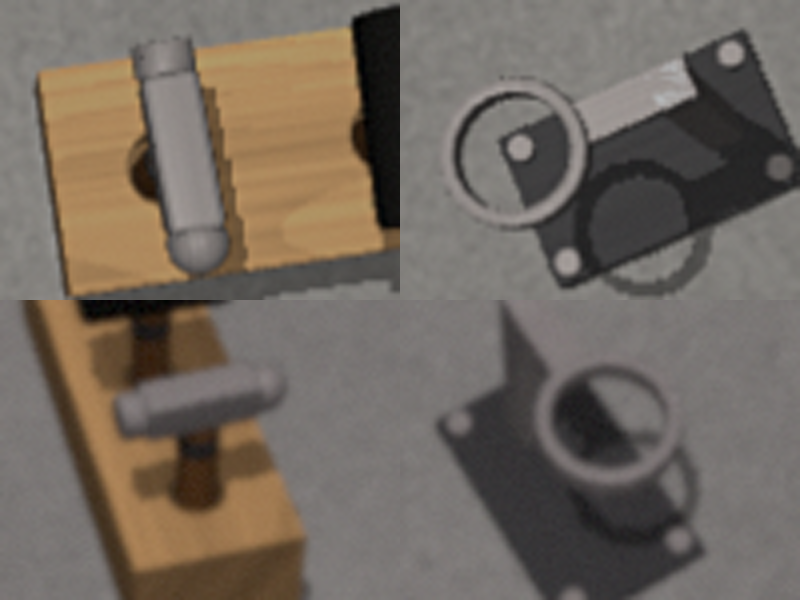

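Create h.py:
```python
from rig import robot, optics, status, job
import cv2,numpy as np
def ray(c,px):
    u=cv2.undistortPoints(np.array([[px]],float),c["mtx"],np.array(c["dist_coeffs"]))[0,0]
    R=np.array(c["R"]); return -R.T@np.array(c["t"]), R.T@np.r_[u,1]
def onz(c,px,z):
    o,d=ray(c,px); return o+d*(z-o[2])/d[2]
def tri(rs):
    A=0;b=0
    for o,d in rs:
        d=d/np.linalg.norm(d);P=np.eye(3)-np.outer(d,d);A=A+P;b=b+P@o
    return np.linalg.solve(A,b)
```

Run:
```python
from h import *
np.set_printoptions(precision=1,suppress=True)
T=optics.camera("top");S=optics.camera("side")
P={"flat":((370.75,254.5),(324.5,193.25),141),"ball":((379.75,313),(366.75,185.75),141),"ring":((179,253),(342,331.5),135)}
for k,(a,b,z) in P.items(): print(k,onz(T,a,z),onz(S,b,z),tri([ray(T,a),ray(S,b)]))
for p in((437,273),(494,265)): print(onz(T,p,152))
s=status.get_state();print(s["tool_pos"],s["tcp_rot"],s["joints"])
```

```text
flat [ 514.7 -108.   141. ] [ 513.2 -109.   141. ] [ 513.9 -107.7  142.5]
ball [ 418.8 -119.3  141. ] [ 418.4 -118.2  141. ] [ 418.5 -119.3  140.1]
ring [525.7 210.1 135. ] [528.4 220.7 135. ] [527.3 213.8 121.9]
[ 480.3 -213.7  152. ]
[ 490.8 -309.3  152. ]
[ 219.5 -531.2  302.2] [-179.9   -0.    22.4] [-74.5  15.8  86.3  -0.   78.   -6.9]
```

Run:
```python
from h import *
a=np.linspace(0,2*np.pi,90)
out=[]
for n,(x,y) in(("top",(150,215)),("side",(292,295))):
    c=optics.camera(n);im=c["frame"][y:y+75,x:x+100,::-1]
    im=cv2.resize(im,(800,600),interpolation=cv2.INTER_CUBIC)
    for (cx,cy),col in(((525.7,210.1),(0,255,0)),((528.4,220.7),(0,0,255))):
      for r in(25,32):
        X=np.c_[cx+r*np.cos(a),cy+r*np.sin(a),np.full(90,135.)]
        p=cv2.projectPoints(X,cv2.Rodrigues(np.array(c["R"]))[0],np.array(c["t"]),c["mtx"],np.array(c["dist_coeffs"]))[0][:,0]
        cv2.polylines(im,[np.int32((p-[x,y]+.5)*8)],True,col,1)
    out.append(cv2.resize(im,(400,300)) if 0 else im[:,100:700])
cv2.imwrite("pics/ov.png",cv2.resize(np.hstack(out),(800,400)))
```

```text
(no output)
```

View pics/ov.png

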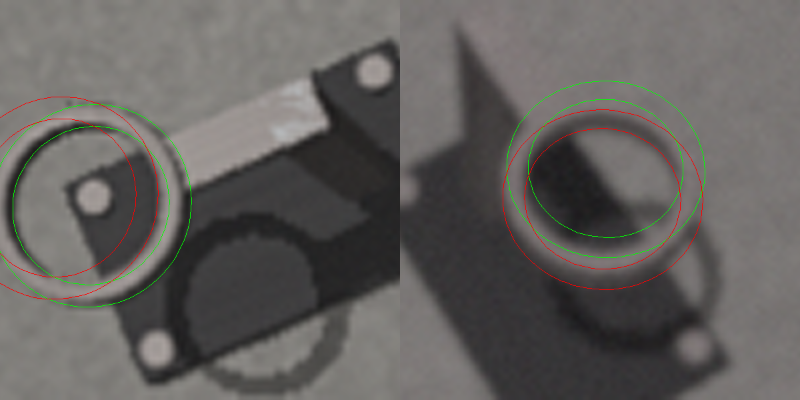

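The overlay is good in the top view to about 1 px, which shifts y to about 212. In the side view the two estimates differ by a few mm, so I'll look there again with more contrast.

Run:
```python
from h import *
a=np.linspace(0,2*np.pi,90)
c=optics.camera("side");x,y=315,300
im=c["frame"][y:y+60,x:x+60,::-1]
im=cv2.resize(im,(600,600),interpolation=cv2.INTER_CUBIC)
im=cv2.normalize(im,None,0,255,cv2.NORM_MINMAX);raw=im.copy()
for z,col in((135,(0,255,0)),(121,(0,0,255))):
  for r in(25,32):
    X=np.c_[526+r*np.cos(a),212+r*np.sin(a),np.full(90,float(z))]
    p=cv2.projectPoints(X,cv2.Rodrigues(np.array(c["R"]))[0],np.array(c["t"]),c["mtx"],np.array(c["dist_coeffs"]))[0][:,0]
    cv2.polylines(im,[np.int32((p-[x,y]+.5)*10)],True,col,1)
cv2.imwrite("pics/ov2.png",cv2.resize(np.hstack([raw,im]),(800,400)))
```

```text
(no output)
```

View pics/ov2.png

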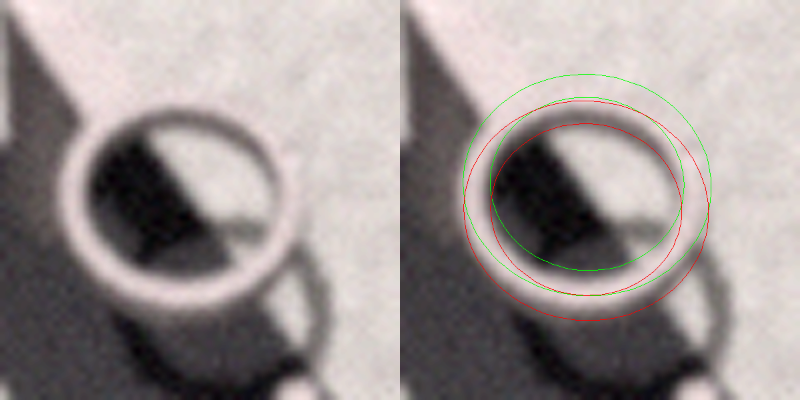

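The contrast crop shows the ring's inner top edge. The side view then gives about (527,216) and the top view about (526,212), so I take the ring at (526.5,213.5). The hammer is at (466.4,-113.5) with yaw 6.8.

Careful with the scale: shifts go in shares of 62.5 mm and turns go in shares of 120 degrees. That gives: 38.8 mm is 0.6208, -29.2 mm is -0.4672.

Emit:
pendant:
  rows: [0.6208,-0.4672,-0.048,0,0,0,0.75,0.6208,-0.4672,-0.048,0,0,0,0.75,0.6208,-0.4672,-0.048,0,0,0,0.75,0.6208,-0.4672,-0.048,0,0,0,0.75,0.6208,-0.4672,-0.048,0,0,0,0.75,0.6208,-0.4672,-0.048,0,0,0,0.75,0.6208,-0.4672,-0.048,0,0,0,0.75,0.6208,-0.4672,-0.048,0,0,0,0.75,0.6208,-0.4672,-0.048,0,0,0,0.75,0.6208,-0.4672,-0.048,0,0,0,0.75]
  squeeze: 40

```text
clock: 1.6
tool_pos: [467.3, -112.0, 333.0]
tcp_rot: [180.0, -0.0, 22.4]
contact_force: [-0.2, -1.2, 0.7]
opening: 0.751
gripper_force: 0.0
```

Emit:
pendant:
  rows: [0,0,0,0,0,0.065,0.75,0,0,0,0,0,0.065,0.75,0,0,0,0,0,0,0.75,0,0,0,0,0,0,0.75]

```text
clock: 2.1
tool_pos: [466.6, -113.5, 332.7]
tcp_rot: [180.0, 0.0, 6.9]
contact_force: [0.1, 0.4, -0.0]
opening: 0.755
gripper_force: 0.0
```

Scaled: 25 mm is 0.4, 20 mm is 0.32.

Emit:
pendant:
  rows: [0,0,0.4,0,0,0,0.75,0,0,0.4,0,0,0,0.75,0,0,0.4,0,0,0,0.75,0,0,0.32,0,0,0,0.75,0,0,0.1232,0,0,0,0.75,0,0,0,0,0,0,0.75,0,0,0,0,0,0,0.75]

```text
clock: 2.98
tool_pos: [467.2, -113.7, 230.8]
tcp_rot: [179.9, -0.1, 6.9]
contact_force: [0.9, 0.4, 0.2]
opening: 0.753
gripper_force: 0.0
```

Run:
```python
from h import *
ims=[optics.camera(n)["frame"][:,:,::-1] for n in("top","side")]
cv2.imwrite("pics/pre.png",np.hstack([cv2.resize(ims[0][200:350,300:450],(400,400)),cv2.resize(ims[1][120:270,270:420],(400,400))]))
```

```text
(no output)
```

View pics/pre.png

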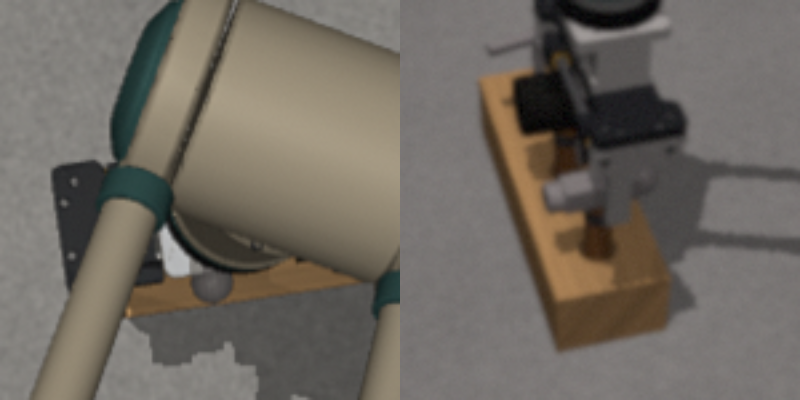

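The open fingers straddle the hammer head, centred on it, and the mallet is clear. Next I close the gripper and start lifting.

Emit:
pendant:
  rows: [0,0,0,0,0,0,0.1,0,0,0,0,0,0,0.1,0,0,0,0,0,0,0.1,0,0,0,0,0,0,0.1,0,0,0,0,0,0,0.1,0,0,0,0,0,0,0.1]
  squeeze: 50

```text
clock: 3.82
tool_pos: [466.7, -113.4, 229.9]
tcp_rot: [-180.0, -0.0, 6.8]
contact_force: [0.3, -0.0, -0.1]
opening: 0.254
gripper_force: 49.8
```

Emit:
pendant:
  rows: [0,0,-0.128,0,0,0,0.1,0,0,-0.24,0,0,0,0.1,0,0,-0.32,0,0,0,0.1,0,0,-0.32,0,0,0,0.1,0,0,-0.32,0,0,0,0.1,0,0,-0.32,0,0,0,0.1,0,0,-0.32,0,0,0,0.1,0,0,-0.32,0,0,0,0.1,0,0,-0.112,0,0,0,0.1,0,0,0,0,0,0,0.1]

```text
clock: 5.08
tool_pos: [466.6, -113.4, 380.4]
tcp_rot: [180.0, -0.0, 6.8]
contact_force: [-0.3, 0.6, -3.9]
opening: 0.251
gripper_force: 49.8
```

Scaled: -35 mm is -0.56, -32.5 mm is -0.52.

Emit:
pendant:
  rows: [0.08,-0.24,0,0,0,0,0.1,0.16,-0.52,0,0,0,0,0.1,0.176,-0.56,0,0,0,0,0.1,0.176,-0.56,0,0,0,0,0.1,0.176,-0.56,0,0,0,0,0.1,0.176,-0.56,0,0,0,0,0.1,0.176,-0.56,0,0,0,0,0.1,0.176,-0.56,0,0,0,0,0.1,0.16,-0.56,0,0,0,0,0.1,0.1152,-0.4,0,0,0,0,0.1]

```text
clock: 6.32
tool_pos: [525.6, 216.2, 378.7]
tcp_rot: [-180.0, 0.1, 6.9]
contact_force: [0.4, 0.3, -3.1]
opening: 0.25
gripper_force: 49.8
```

Emit:
pendant:
  rows: [0,0,0,0,0,0,0.1,0,0,0,0,0,0,0.1,0,0,0,0,0,0,0.1,0,0,0,0,0,0,0.1]

```text
clock: 6.82
tool_pos: [526.2, 212.8, 380.1]
tcp_rot: [180.0, -0.0, 6.8]
contact_force: [-0.2, 1.2, -3.2]
opening: 0.251
gripper_force: 49.8
```

Run:
```python
from h import *
ims=[optics.camera(n)["frame"][:,:,::-1] for n in("top","side")]
cv2.imwrite("pics/over.png",np.hstack([cv2.resize(ims[0][180:330,110:260],(400,400)),cv2.resize(ims[1][240:390,265:415],(400,400))]))
```

```text
(no output)
```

View pics/over.png

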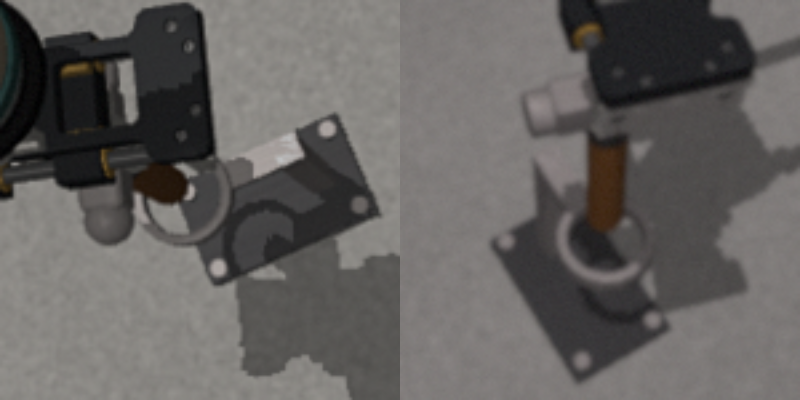

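The upright handle sits above the ring opening: in the crops its butt shows at about (603,213) in the side view and (175,185) in the top view. I'll check that against the predicted position.

Run:
```python
from h import *
a=np.linspace(0,2*np.pi,60)
for n,(x,y) in(("top",(110,180)),("side",(265,240))):
    c=optics.camera(n)
    X=np.c_[526.2+12*np.cos(a),212.8+12*np.sin(a),np.full(60,160.)]
    p=cv2.projectPoints(X,cv2.Rodrigues(np.array(c["R"]))[0],np.array(c["t"]),c["mtx"],np.array(c["dist_coeffs"]))[0][:,0]
    p=(p-[x,y]+.5)*400/150
    print(n,p.min(0),p.max(0))
```

```text
top [150.79316391 170.13691388] [189.37514633 209.20717463]
side [189.74520898 198.19478742] [227.9369474  231.95505625]
```

The butt matches the prediction within about 1 mm, so I lower it.

Scaled: 10 mm is 0.16.

Emit:
pendant:
  rows: [0,0,0.16,0,0,0,0.1,0,0,0.16,0,0,0,0.1,0,0,0.16,0,0,0,0.1,0,0,0.16,0,0,0,0.1,0,0,0.16,0,0,0,0.1,0,0,0.16,0,0,0,0.1,0,0,0,0,0,0,0.1,0,0,0,0,0,0,0.1]

```text
clock: 8.02
tool_pos: [526.5, 213.6, 320.2]
tcp_rot: [180.0, -0.0, 6.8]
contact_force: [-0.3, -0.6, -3.1]
opening: 0.249
gripper_force: 49.8
```

Emit:
pendant:
  rows: [0,0,0.24,0,0,0,0.1,0,0,0.24,0,0,0,0.1,0,0,0.24,0,0,0,0.1,0,0,0.24,0,0,0,0.1,0,0,0.128,0,0,0,0.1,0,0,0.064,0,0,0,0.1,0,0,0.064,0,0,0,0.1,0,0,0.032,0,0,0,0.1,0,0,0,0,0,0,0.1,0,0,0,0,0,0,0.1]

```text
clock: 9.28
tool_pos: [526.4, 213.5, 242.2]
tcp_rot: [180.0, -0.0, 6.8]
contact_force: [-0.3, 0.6, -3.8]
opening: 0.252
gripper_force: 49.8
```

Scaled: 1.5 mm is 0.024.

Emit:
pendant:
  rows: [0,0,0.024,0,0,0,0.1,0,0,0.024,0,0,0,0.1,0,0,0,0,0,0,0.1]

```text
clock: 9.65
tool_pos: [526.2, 213.5, 238.7]
tcp_rot: [180.0, 0.0, 6.9]
contact_force: [0.3, 0.8, -3.5]
opening: 0.252
gripper_force: 49.8
```

Emit:
pendant:
  rows: [0,0,0.016,0,0,0,0.1,0,0,0,0,0,0,0.1,0,0,0,0,0,0,0.1]

```text
clock: 10.02
tool_pos: [526.3, 213.5, 237.9]
tcp_rot: [180.0, 0.0, 6.8]
contact_force: [-0.1, 0.5, -2.7]
opening: 0.252
gripper_force: 49.8
```

Emit:
pendant:
  rows: [0,0,0.016,0,0,0,0.1,0,0,0,0,0,0,0.1,0,0,0,0,0,0,0.1]

```text
clock: 10.4
tool_pos: [526.4, 213.5, 237.0]
tcp_rot: [180.0, -0.0, 6.8]
contact_force: [-0.0, -0.4, -3.0]
opening: 0.255
gripper_force: 49.8
```

Contact is about to happen, so I release by opening slowly.

Scaled: 0.7 mm is 0.0112.

Emit:
pendant:
  rows: [0,0,0.0112,0,0,0,0.1,0,0,0,0,0,0,0.1,0,0,0,0,0,0,0.3,0,0,0,0,0,0,0.35,0,0,0,0,0,0,0.5,0,0,0,0,0,0,0.75,0,0,0,0,0,0,0.75,0,0,0,0,0,0,0.75,0,0,0,0,0,0,0.75]

```text
clock: 11.52
tool_pos: [526.3, 213.5, 236.2]
tcp_rot: [180.0, -0.0, 6.8]
contact_force: [0.0, -0.1, 0.1]
opening: 0.749
gripper_force: 0.0
```

Emit:
pendant:
  rows: [0,0,-0.16,0,0,0,0.75,0,0,-0.32,0,0,0,0.75,0,0,-0.48,0,0,0,0.75,0,0,-0.48,0,0,0,0.75,0,0,-0.48,0,0,0,0.75,0,0,0,0,0,0,0.75,0,0.8,0,0,0,0,0.75,0,0.8,0,0,0,0,0.75,0,0.8,0,0,0,0,0.75,0,0,0,0,0,0,0.75]

```text
clock: 12.78
tool_pos: [544.0, 61.7, 354.8]
tcp_rot: [179.9, 0.1, 6.6]
contact_force: [0.3, 1.6, -0.5]
opening: 0.749
gripper_force: 0.0
```

```bash
python3 - <<'E'
from h import *
ims=[optics.camera(n)["frame"][:,:,::-1] for n in("top","side")]
cv2.imwrite("pics/end.png",np.hstack([cv2.resize(ims[0][180:330,110:260],(400,400)),cv2.resize(ims[1][240:390,265:415],(400,400))]))
E
```

```text
(no output)
```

View pics/end.png

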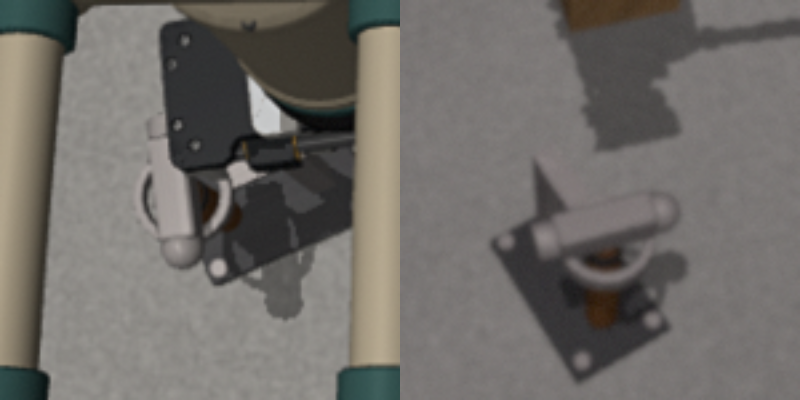

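The hammer hangs upright in the ring with its head lying across the top (side crop, about (605,225)), and the gripper is clear. I let it settle briefly and hand in.

Emit:
pendant:
  rows: [0,0,0,0,0,0,0.75,0,0,0,0,0,0,0.75,0,0,0,0,0,0,0.75,0,0,0,0,0,0,0.75]

```text
clock: 13.38
tool_pos: [544.1, 65.1, 356.3]
tcp_rot: [180.0, -0.0, 6.9]
contact_force: [-0.5, 0.2, 0.4]
opening: 0.75
gripper_force: 0.0
```

```bash
python3 -c "
from rig import robot, optics, status, job
print(job.hand_in())"
```

```text
the job is handed in; nothing more can be done
None
```

The job is handed in at 13.4 s: the last picture shows the hammer hanging upright in the ring by its head, with the gripper clear; the mallet and wrench were never touched, and hand-in returned no verdict.

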